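# Start the fume hood, push its window up to the mark and push the tray in

## Task

Put the freshly cemented spectacle front under the fume hood: with the hood's window still down, press the small flat start button of the fan, then push the window up by its lip from beneath until its pointer is level with the mark on the right-hand post and leave it there. Finally push the tray across the bench, through the opening, until it is well inside, clear of where the window comes down and roughly square to the hood. Use only the outside of the fingers: grip and lift nothing, press no stop button, keep the mark where it is set, the front in its tray and the other things where they are.

Things in the scene. Friction and masses are not known exactly. Their poses are not given: they have to be found in the camera images.
- hood: Bench-top fume hood, fixed, 280 wide (y) x 210 deep (x) x 414 high: aluminium frame, clear sides, grey fan box on top. No floor: it stands on the bench. Origin: at bench height on the centre line, 120 behind the foot of the front; x points inwards to the rear wall (inner face x = +84), y to the left seen from the front, z up. Its front rises from the line x = -120 at the bench and leans back 25 degrees; 244 wide between posts
- lip_root (a point): Dark metal finger lip on the clear window (sash), 200 wide, 12 thick, standing 38 out from the glass at right angles to it, room for fingers beneath. Origin: on its underside, mid-width, in the plane of the glass. z points up the window's slope (its travel: 25 degrees back from vertical), -x out of the glass. The window runs down 70 below the lip's underside and slides up behind the grey front panel
- lip_edge (a point): Middle of the lip's front edge, at its underside, 43 mm out from the glass plane; axes as the lip's. About 94 mm above the bench when the window is shut
- sash (a joint): Travel of the window up its slope in m: 0 shut, 0.148 fully up. Counterweighted by steel bars at the hood's sides: stays where it is left; about 3 N to move it, plus 12 N per m/s
- sash_pointer (a point): Tip of the small dark pointer at the right-hand end (-y) of the lip; it moves with the window; axes as the lip's
- marker (a joint): Place of the sliding mark on the right-hand post, in m up the slope: when the window's travel equals this value the two pointer tips are level. Between 0.085 and 0.135; clamped, needs over 15 N to shift
- mark_tip (a point): Tip of the mark: a black block 20 mm high with a steel thumbscrew on the right-hand front post (with engraved scale lines), its pointer aimed left at the window's pointer. z up the slope
- switch_box: Grey switch box bolted to the bench, 74 (x) x 134 (y) x 46 high, right of the hood's front. Origin: centre of its underside; two grey buttons on top, 64 mm apart along y
- fan_start (a joint): Travel of the start button in m: 0 out, 0.006 fully pressed (about 5 N); springs back. The start has registered past 0.0045
- fan_start_top (a point): Top centre of the start button when out: the small flat round button, 22 across in a black collar 38 across, 64 mm above the bench, on the box's +y half (left seen from the robot)
- fan_stop (a joint): Travel of the stop button in m: 0 out, 0.006 fully pressed. Not to be pressed
- fan_stop_top (a point): Top centre of the stop button: the larger mushroom-shaped one, 40 across, 78 mm above the bench, on the box's -y half
- tray: Loose open steel tray, 85 (x) x 190 (y) x 22 high, 3 mm walls, 0.25 kg, standing on the bench in front of the hood with a spectacle front in it. Origin: centre of its underside; x points towards the hood, y along its long side
- work_front: Brown tortoiseshell spectacle front, 58 x 146 x 8, lying loose in the tray. Origin: centre of its underside
- glue_bottle: Bystander: white bottle with spout, 40 across, 117 high, loose. Origin: centre of its underside
- sanding_block: Bystander: cork sanding block, 59 x 101 x 33, loose. Origin: centre of its underside
- spare_front: Bystander: grey-green spectacle front lying on the bench, 59 x 144 x 8, loose. Origin: centre of its underside
- pliers: Bystander: flat-nose pliers with green handles, 42 x 150 x 12, loose. Origin: centre of underside
- brush: Bystander: bench brush with wooden back, 33 x 150 x 36, loose, left of the work. Origin: centre of underside
- lens: Bystander: round clear lens blank, 65 across, 7 high, loose. Origin: centre of underside

How it is judged:
By the outcome, as a careful person would: the job done as asked, in the order asked, and still so for the second after the job is handed in, with the robot touching nothing.
It also fails if it takes over 69 s, if anything falls off the work surface, if the arm or the gripper's body presses on something with over 40 N, if the wrist force passes 120 N, or if a joint passes its speed limit or range.

## Robot

A 6-joint arm with a two-finger parallel gripper is mounted at the origin on a cart in front of the work surface, level with it; the furniture and walls round the work are solid. World frame = base frame: x ahead of the robot, y to its left, z up, the work surface at z = 0. Lengths are in m, angles in rad, forces in N, time in s.
With the tool pointing down it reaches from about 0.35 to 0.85 m from the base axis. Payload 8.1 kg.
Tool frame: the origin (TCP) lies between the finger pads; the fingertips stand 11 mm ahead of it and the grasp point (between the pads) lies 8 mm behind it; y points along the fingers, x is the direction in which the jaws open and shut, and the axes are right-handed (so a half turn about y gives the same grasp; the last joint's range is limited). The gripper opens to 93 mm and grips with 3 to 60 N. Pads are 15 mm wide; open, the fingers measure 128 mm over their backs; the gripper's body (75 mm by 188 mm) begins 65 mm behind the grasp point.
Start: joints at [-1.404, 0.13, 1.488, -0, 1.523, -0.085], TCP at [0.15, -0.581, 0.2] pointing down, gripper open.
Joint ranges: [-2.96, 2.96], [-0.89, 2.26], [0.02, 2.5], [-1.34, 4.48], [0, 2.73], [-2.66, 2.66]. Speed limits (rad/s): [2.39, 2.39, 2.79, 3.14, 3.14, 3.14].

## Interface

Orientations are given as a rotation vector (axis times angle).
In Python, from plant import readout, optics, robot gives the robot as it stands.
- The arm moves only by the shell command python3 -m creep 'ROWS' [FORCE]. ROWS is JSON, a list that holds one entry, the list of rows, each a list of 7 numbers: the closure, from 0 (fully open) to 1 (shut), then the shift along the tool's x, y, z in cm, then the turn, a rotation vector about the tool's x, y, z in degrees. In form: [[[grip, x, y, z, wx, wy, wz], ...]]. A call has exactly 8 rows; each row shifts and turns the pose as measured when the row begins, along the tool's axes as they then stand; what a row does not reach is not made up. A row lasts 1/10 s, in which the tool goes at most 50 mm and 8.59 degrees, less where a joint would pass 70% of its speed; a pose out of reach is approached as far as the arm can. A call is refused whole if a number of a shift passes 5 or a number of a turn 8.59, either way. A call with a gripper value outside its range is refused whole. The fingers move at their own pace and stop on an object; FORCE is the grip in N (left out, the last holds). Time passes only in rows, so rows that do not move let the fingers close, or fill a call up. It gives the time, the measured TCP pose, the force and the opening at its end, in the units of the state.
- readout.read_state(): the state, without advancing time (a new reading comes with each control period).
- optics.read_camera(name): name is "scene" or "top"; returns a dict with "frame" (420x560x3 uint8, red, green, blue), "depth" (420x560 float32, m along the optical axis (not along the pixel's ray), 0 where there is no reading), "intrinsics" (3x3 intrinsics, pixels), "dist_coeffs" ([k1, k2, p1, p2, k3] as OpenCV has them; the pictures are not rectified), "R" (3x3) and "t" (3): a world point X has camera coordinates R X + t. Camera axes: x right, y down, z forward; pixel columns grow to the right and rows downward; lengths in m; the calibration is good to about 2 mm. A picture is of the moment at which its call begins.
- robot.close_job(): hands the job in, once; it reports no verdict.
The state is a dict: "t": time; "q": joint angles; "dq": joint speeds; "joint_torque": joint torques, N m; "tool_pos": TCP position; "orientation": TCP orientation; "force": force on the tool from outside, world axes, zero at the start; "wrist_torque": the same for the moment, N m; "opening": finger opening in m.
Only numpy, scipy, OpenCV 4.12 (cv2) and the standard library are available. Lean on these libraries where they do the work, as an engineer would, in place of code of your own. Each camera call takes 0.05 s, during which the arm holds its last target. There are 200 camera calls.

## Working session

There is one attempt and no reset: what is moved stays moved. The work goes in short steps, Python scripts to look and compute and a shell command to move; the robot and the scene stay as the last step left them, time stands still between calls to the robot, and variables do not carry over. Pictures are saved under pics/ and viewed, about 8 in all and at most 12, crops included, and the job is handed in when it is done.

```bash
ls; mkdir -p pics; cat > h.py <<'E'
import numpy as np, cv2
from plant import readout, optics, robot
def cam(n,save=None):
    c=optics.read_camera(n)
    if save: cv2.imwrite('pics/'+save,cv2.cvtColor(c['frame'],cv2.COLOR_RGB2BGR))
    return c
def rays(c,px):
    px=np.array(px,float).reshape(-1,1,2)
    u=cv2.undistortPoints(px,np.array(c['intrinsics']),np.array(c['dist_coeffs'])).reshape(-1,2)
    R=np.array(c['R']);t=np.array(c['t'])
    d=np.c_[u,np.ones(len(u))]@R
    return -R.T@t,d
def onz(c,px,z):
    o,d=rays(c,px); return o+d*((z-o[2])/d[:,2])[:,None]
def dep(c,px):
    o,d=rays(c,px); z=np.array([c['depth'][int(round(v)),int(round(u))] for u,v in np.array(px).reshape(-1,2)])
    return o+d*z[:,None]
E
python3 - <<'E'
from h import *
import pickle
for n in('scene','top'):
    c=cam(n,n+'0.png'); pickle.dump(c,open(n+'0.pkl','wb'))
    print(n,-np.array(c['R']).T@c['t'],np.array(c['R'])[2])
print(readout.read_state())
E
```

```text
pics
scene [-0.37019038 -0.94230218  0.79943867] [ 0.64882191  0.57458337 -0.49888283]
top [ 0.23550374 -0.10752676  1.53005812] [ 0.20465803 -0.00463938 -0.97882254]
{'t': 0.1, 'q': array([-1.40439932e+00,  1.31062492e-01,  1.48916472e+00, -2.28679816e-05,
        1.52303021e+00, -8.53584185e-02]), 'dq': array([ 0.00048862, -0.00211393, -0.00303713, -0.00026448,  0.00023477,
        0.00020885]), 'joint_torque': array([ 1.82627820e-03, -5.61339927e+01, -4.93095875e+01,  7.71190692e-02,
        2.90496508e-02, -4.03159788e-05]), 'tool_pos': array([ 0.14940795, -0.58053032,  0.19950933]), 'orientation': array([-1.31668513,  1.02262499, -1.02055864]), 'force': array([ 0.40631023,  0.06575207, -0.61074278]), 'wrist_torque': array([-0.01966134,  0.02090523, -0.03535099]), 'opening': 0.09300939227397775}
```

View pics/scene0.png

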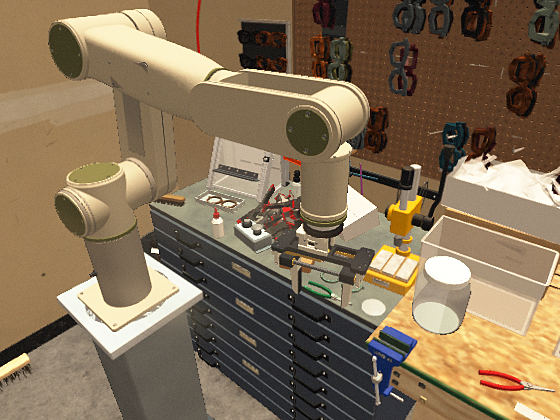

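View pics/top0.png

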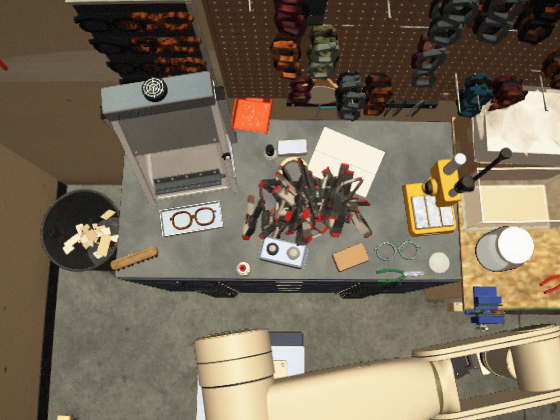

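The scene shows the hood at the left of the bench, with its sash lip around top-view pixel (190,183). The tray is at (192,218), the switch box at (284,252) with start left and stop right, the brush at (135,258) and the bottle at (243,268). A heap of clamps lies between the hood and the box. I'll zoom in next.

```bash
python3 - <<'E'
from h import *
import pickle
t=pickle.load(open('top0.pkl','rb'));s=pickle.load(open('scene0.pkl','rb'))
f=t['frame'][..., ::-1]
cv2.imwrite('pics/tc.png',cv2.resize(f[80:280,95:355],None,fx=3,fy=3,interpolation=cv2.INTER_CUBIC))
g=s['frame'][..., ::-1]
cv2.imwrite('pics/sc.png',cv2.resize(g[125:260,145:325],None,fx=4.4,fy=4.4,interpolation=cv2.INTER_CUBIC))
P=[(272,248),(293,253),(261,237),(307,242),(262,262),(305,267),(243,268),(160,209),(220,202),(224,232),(165,236),(113,265),(157,250),(153,183),(222,174)]
print(np.round(np.c_[P,dep(t,P),onz(t,P,0.0)],3))
E
```

```text
[[ 2.72e+02  2.48e+02  4.37e-01 -6.20e-02  6.20e-02  4.46e-01 -6.00e-02
   0.00e+00]
 [ 2.93e+02  2.53e+02  4.21e-01 -1.24e-01  7.50e-02  4.30e-01 -1.25e-01
   0.00e+00]
 [ 2.61e+02  2.37e+02  4.73e-01 -2.70e-02  4.40e-02  4.80e-01 -2.50e-02
   0.00e+00]
 [ 3.07e+02  2.42e+02  4.62e-01 -1.68e-01  1.90e-02  4.65e-01 -1.69e-01
   0.00e+00]
 [ 2.62e+02  2.62e+02  4.01e-01 -2.90e-02  1.00e-03  4.02e-01 -2.90e-02
   0.00e+00]
 [ 3.05e+02  2.67e+02  3.87e-01 -1.62e-01  1.00e-03  3.87e-01 -1.63e-01
   0.00e+00]
 [ 2.43e+02  2.68e+02  3.73e-01  2.00e-02  1.01e-01  3.82e-01  2.90e-02
   0.00e+00]
 [ 1.60e+02  2.09e+02  5.67e-01  2.99e-01 -1.00e-03  5.67e-01  2.98e-01
   0.00e+00]
 [ 2.20e+02  2.02e+02  5.90e-01  1.07e-01  5.00e-03  5.91e-01  1.08e-01
   0.00e+00]
 [ 2.24e+02  2.32e+02  4.95e-01  9.20e-02 -2.00e-03  4.95e-01  9.20e-02
   0.00e+00]
 [ 1.65e+02  2.36e+02  4.77e-01  2.72e-01  2.00e-02  4.80e-01  2.77e-01
   0.00e+00]
 [ 1.13e+02  2.65e+02  3.84e-01  4.25e-01  3.20e-02  3.87e-01  4.36e-01
   0.00e+00]
 [ 1.57e+02  2.50e+02  4.33e-01  2.93e-01  2.50e-02  4.36e-01  3.00e-01
   0.00e+00]
 [ 1.53e+02  1.83e+02  6.28e-01  3.00e-01  9.10e-02  6.53e-01  3.26e-01
   0.00e+00]
 [ 2.22e+02  1.74e+02  6.59e-01  9.30e-02  8.60e-02  6.84e-01  1.05e-01
   0.00e+00]]
```

View pics/tc.png

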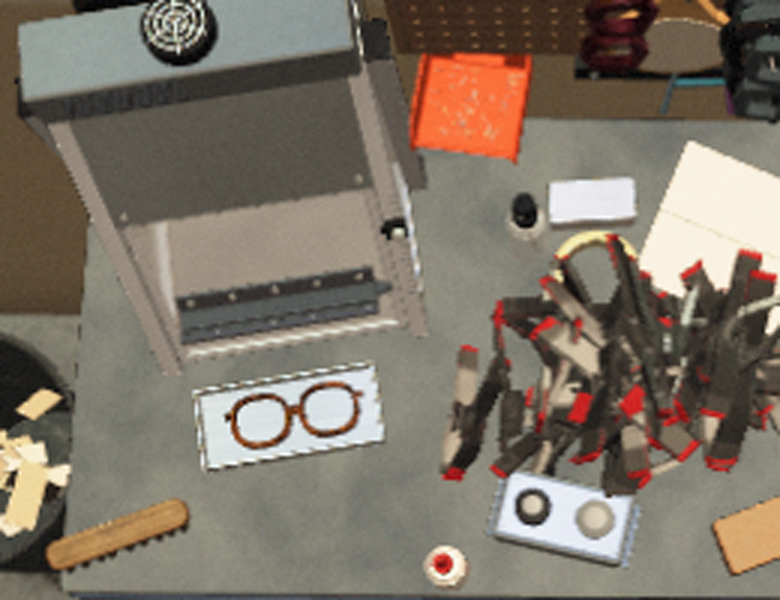

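View pics/sc.png

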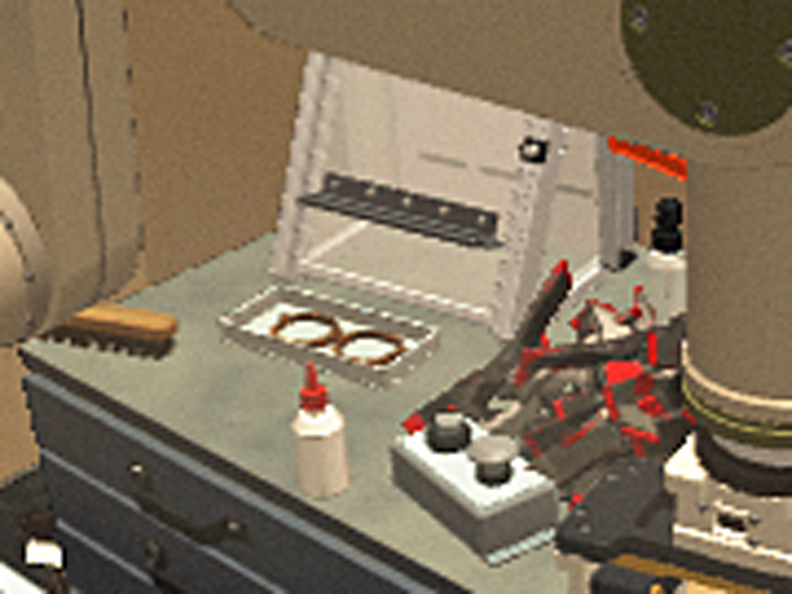

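The hood is yawed about 8° and the tray lies nearly aligned in front of it. The crop shows the mark at (395,230), the sash pointer at (385,287), the start button at (533,503) and the stop at (595,517). I'll fit these accurately and compute the tool targets.

```bash
cat >> h.py <<'E'
from scipy.spatial.transform import Rotation as Ro
def ori(yaw,th): # tool y points forward(yaw) & down; th=angle from vertical; returns Rot with jaw x horizontal
    y=np.array([np.sin(th)*np.cos(yaw),np.sin(th)*np.sin(yaw),-np.cos(th)])
    return y
def go(p,ya,xa):
    "shift (cm, tool) and turn (deg, tool rotvec) to TCP p, pointing ya, jaw xa"
    s=readout.read_state(); R=Ro.from_rotvec(s['orientation'])
    ya=np.array(ya)/np.linalg.norm(ya); xa=np.array(xa,float); xa-=ya*(xa@ya); xa/=np.linalg.norm(xa)
    T=Ro.from_matrix(np.c_[xa,ya,np.cross(xa,ya)])
    d=R.inv().apply(np.array(p)-s['tool_pos'])*100
    w=np.degrees((R.inv()*T).as_rotvec())
    print('t',s['t'],'pos',s['tool_pos'].round(4),'F',s['force'].round(1),'open',round(s['opening'],3),'\nq',s['q'].round(2))
    print('tool axes world x,y,z:',R.as_matrix().T.round(3).tolist())
    print('shift cm',d.round(2),'turn deg',w.round(2))
E
python3 - <<'E'
from h import *
import pickle
t=pickle.load(open('top0.pkl','rb'));s=pickle.load(open('scene0.pkl','rb'))
def cloud(c):
    H,W=c['depth'].shape; vv,uu=np.mgrid[:H,:W]; px=np.c_[uu.ravel(),vv.ravel()].astype(float)
    o,d=rays(c,px); P=o+d*c['depth'].ravel()[:,None]; return P.reshape(H,W,3)
C=cloud(t); f=t['frame'].astype(int)
# lip: dark px in window
m=np.zeros(f.shape[:2],bool); m[160:200,150:232]=1
dark=(f.sum(2)<270)&m&(C[...,2]>.06)&(C[...,2]<.16)
P=C[dark]; vv,uu=np.where(dark); print('lip n',len(P),P.min(0),P.max(0),P.mean(0))
# front (lowest row) and per-col summary
for u in range(150,234,8):
    k=uu==u
    if k.any(): print(u,vv[k].min(),vv[k].max(),P[k].round(3)[[0,-1]].tolist())
# hood feet, mark, pointer
F=[(153.3,204),(233.3,191)]; a=onz(t,F,0); print('feet',a.round(3)); 
Q=[(95+395/3,80+230/3),(95+385/3,80+287/3),(95+533/3,80+503/3),(95+595/3,80+517/3)]
print('mark,pointer,start,stop',dep(t,Q).round(3).tolist())
print('start@.064',onz(t,[Q[2]],.064),'stop@.078',onz(t,[Q[3]],.078))
# tray corners from white mask
w=(f.min(2)>150)&(np.mgrid[:420,:560][0]>195)&(np.mgrid[:420,:560][0]<245)&(np.mgrid[:420,:560][1]<235)&(np.mgrid[:420,:560][1]>150)&(C[...,2]<.03)
cn,_=cv2.findContours(w.astype('u1')*255,0,1); cn=max(cn,key=cv2.contourArea); r=cv2.minAreaRect(onz(t,cn.reshape(-1,2).astype(float),.015)[:,:2].astype('f4')); print('tray',r)
# heap heights
print('heap max z',C[155:245,240:375,2].max(), 'near start', C[225:250,262:300,2].max())
go([0.437,-.062,.12],[0,0,-1],[0,1,0])
E
```

```text
lip n 859 [0.59069853 0.08222691 0.08496291] [0.66731405 0.29521798 0.11744633] [0.63205798 0.18904206 0.10088758]
158 179 194 [[0.635, 0.281, 0.11], [0.593, 0.282, 0.095]]
166 177 192 [[0.64, 0.256, 0.114], [0.597, 0.256, 0.103]]
174 176 191 [[0.645, 0.234, 0.108], [0.6, 0.232, 0.103]]
182 175 190 [[0.648, 0.21, 0.108], [0.605, 0.209, 0.098]]
190 174 189 [[0.65, 0.185, 0.112], [0.606, 0.184, 0.105]]
198 172 187 [[0.657, 0.161, 0.113], [0.613, 0.16, 0.104]]
206 171 186 [[0.659, 0.136, 0.117], [0.616, 0.137, 0.102]]
214 170 185 [[0.664, 0.114, 0.108], [0.619, 0.112, 0.106]]
222 175 177 [[0.652, 0.091, 0.097], [0.648, 0.092, 0.089]]
feet [[0.583 0.321 0.   ]
 [0.628 0.066 0.   ]]
mark,pointer,start,stop [[0.68, 0.067, 0.188], [0.652, 0.088, 0.092], [0.437, -0.064, 0.071], [0.423, -0.125, 0.077]]
start@.064 [[ 0.43777202 -0.06366982  0.064     ]] stop@.078 [[ 0.42241547 -0.12524754  0.078     ]]
tray ((0.5338231921195984, 0.19214682281017303), (0.07810178399085999, 0.18601448833942413), 10.102602005004883)
heap max z 1.5300581228133576 near start 1.5300581228133576
t 0.1 pos [ 0.1494 -0.5805  0.1995] F [ 0.4  0.1 -0.6] open 0.093 
q [-1.4   0.13  1.49 -0.    1.52 -0.09]
tool axes world x,y,z: [[0.249, -0.968, -0.002], [-0.0, 0.002, -1.0], [0.968, 0.249, 0.0]]
shift cm [-43.04   8.03  40.77] turn deg [-1.4000e-01 -1.6558e+02 -1.0000e-02]
```

```bash
python3 -m creep '[[[1,-3.6,0,3.4,0,0,0],[1,-3.6,0,3.4,0,0,0],[1,-3.6,0,3.4,0,0,0],[1,-3.6,0,3.4,0,0,0],[1,-3.6,0,3.4,0,0,0],[1,-3.6,0,3.4,0,0,0],[1,-3.6,0,3.4,0,0,0],[1,-3.6,0,3.4,0,0,0]]]' 10
python3 - <<'E'
from h import *
import pickle
t=pickle.load(open('top0.pkl','rb'))
vv,uu=np.mgrid[150:248:2,240:376:2]; px=np.c_[uu.ravel(),vv.ravel()].astype(float)
P=dep(t,px); P=P[P[:,2]<.6]
for x0 in (.45,.5,.55,.6,.65,.7):
    print(x0,[round(float(np.percentile(P[k][:,2],98)),3) if (k:=((P[:,0]>=x0)&(P[:,0]<x0+.05)&(P[:,1]>=y0)&(P[:,1]<y0+.08))).any() else 0 for y0 in (-.36,-.28,-.2,-.12,-.04,.04)])
go([0.437,-.063,.11],[0,0,-1],[.2,-.97,0])
E
```

```text
t: 0.9
tool_pos: [0.3392, -0.2303, 0.1942]
orientation: [-1.308, 1.036, -1.021]
force: [1.0, -0.2, -0.1]
opening: 0.0337
0.45 [0.035, 0.093, 0.131, 0.121, 0.057, 0.005]
0.5 [0.06, 0.146, 0.15, 0.11, 0.081, 0.005]
0.55 [0.117, 0.135, 0.118, 0.107, 0.109, 0.004]
0.6 [0.131, 0.128, 0.122, 0.106, 0.116, 0.004]
0.65 [0.126, 0.132, 0.135, 0.094, 0.006, 0.005]
0.7 [0.111, 0.104, 0.1, 0.14, 0.091, 0.004]
t 0.9 pos [ 0.3392 -0.2303  0.1942] F [ 1.  -0.2 -0.1] open 0.034 
q [-0.73 -0.4   1.98  0.01  1.57  0.6 ]
tool axes world x,y,z: [[0.239, -0.971, -0.011], [-0.004, 0.01, -1.0], [0.971, 0.239, -0.001]]
shift cm [-13.81   8.56  13.5 ] turn deg [ 0.07  2.18 -0.63]
```

```bash
python3 -m creep '[[[1,-3.4,0,3.4,0,0,0],[1,-3.4,0,3.4,0,0,0],[1,-3.4,0,3.4,0,0,0],[1,-3.4,0.5,3.4,0,0,0],[1,0,3,0,0,0,0],[1,0,1.5,0,6,1,0],[1,0,0,0,6,1,0],[1,0,0,0,0,0,0]]]'
python3 - <<'E'
from h import *
go([0.438,-.063,.085],[.2,.0,-.98],[.2,-.97,0])
E
```

```text
t: 1.7
tool_pos: [0.4406, -0.0476, 0.1377]
orientation: [-1.123, 0.926, -1.109]
force: [0.0, 0.2, -0.1]
opening: 0.0006
t 1.7 pos [ 0.4406 -0.0476  0.1377] F [ 0.   0.2 -0.1] open 0.001 
q [-0.34 -0.5   2.17  0.13  1.31  0.99]
tool axes world x,y,z: [[0.217, -0.976, -0.021], [0.196, 0.065, -0.978], [0.956, 0.208, 0.205]]
shift cm [ 1.56  5.01 -1.65] turn deg [-0.55  0.61 -3.68]
```

```bash
python3 -m creep '[[[1,0.5,0,-0.5,0,0,-1],[1,0.5,0,-0.5,0,0,-1],[1,0.5,1,-0.6,0,0,-1],[1,0,1,0,0,0,0],[1,0,1,0,0,0,0],[1,0,1,0,0,0,0],[1,0,0.5,0,0,0,0],[1,0,0,0,0,0,0]]]'
python3 - <<'E'
from h import *
go([0.438,-.063,.068],[.2,.0,-.98],[.2,-.97,0])
E
```

```text
t: 2.5
tool_pos: [0.4394, -0.0681, 0.0887]
orientation: [-1.161, 0.899, -1.156]
force: [-0.2, -0.1, 0.3]
opening: 0.0003
t 2.5 pos [ 0.4394 -0.0681  0.0887] F [-0.2 -0.1  0.3] open 0.0 
q [-0.33 -0.47  2.24  0.08  1.18  1.  ]
tool axes world x,y,z: [[0.205, -0.978, 0.037], [0.205, 0.006, -0.979], [0.957, 0.209, 0.201]]
shift cm [-0.6   2.   -0.45] turn deg [-0.34  0.62 -0.29]
```

```bash
python3 -m creep '[[[1,-0.5,0.4,-0.1,0,0,0],[1,0,0.4,-0.1,0,0,0],[1,0,0.3,-0.1,0,0,0],[1,0,0.3,-0.05,0,0,0],[1,0,0.2,-0.05,0,0,0],[1,0,0.2,-0.05,0,0,0],[1,0,0.2,-0.05,0,0,0],[1,0,0,0,0,0,0]]]'
python3 - <<'E'
from h import *
go([0.438,-.063,.068],[.2,.0,-.98],[.2,-.97,0])
E
```

```text
t: 3.3
tool_pos: [0.4381, -0.0639, 0.067]
orientation: [-1.16, 0.899, -1.157]
force: [-0.6, -0.0, -0.4]
opening: 0.0003
t 3.3 pos [ 0.4381 -0.0639  0.067 ] F [-0.6 -0.  -0.4] open 0.0 
q [-0.33 -0.45  2.27  0.08  1.13  1.01]
tool axes world x,y,z: [[0.205, -0.978, 0.037], [0.206, 0.006, -0.979], [0.957, 0.209, 0.202]]
shift cm [-0.08 -0.1   0.03] turn deg [-0.4   0.62 -0.26]
```

```bash
python3 - <<'E'
from h import *
c=cam('scene'); cc=cam('top')
a=cv2.resize(c['frame'][170:270,190:290,::-1],(395,395),interpolation=3)
b=cv2.resize(cc['frame'][210:290,230:310,::-1],(395,395),interpolation=3)
cv2.imwrite('pics/press.png',np.hstack([a,b])); print(readout.read_state()['force'])
E
```

```text
[-0.52365761 -0.26731814  0.26946844]
```

View pics/press.png

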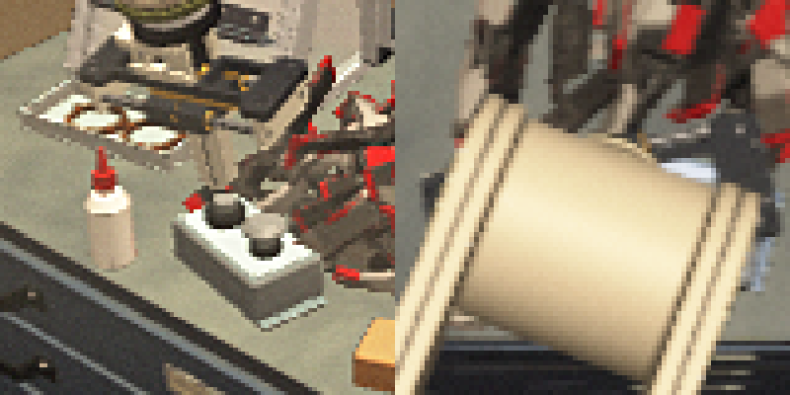

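The fingertips stand at about (213,190) in the left crop, behind or left of the button at (228,205). They missed it, so I'll compare the projections.

```bash
python3 - <<'E'
from h import *
import pickle
s=pickle.load(open('scene0.pkl','rb')); t=pickle.load(open('top0.pkl','rb'))
def pr(c,P): return cv2.projectPoints(np.array(P,float),cv2.Rodrigues(np.array(c['R']))[0],np.array(c['t']),np.array(c['intrinsics']),np.array(c['dist_coeffs']))[0].reshape(-1,2).round(1).tolist()
st=readout.read_state();R=Ro.from_rotvec(st['orientation']).as_matrix();tip=st['tool_pos']+.011*R[:,1]
print('tip',tip,pr(s,[tip,st['tool_pos']-.05*R[:,1]]),pr(t,[tip]))
print('start proj scene',pr(s,[[.437,-.064,.064],[.422,-.125,.078]]))
B=[(190+228/3.95,170+198/3.95),(190+266/3.95,170+222/3.95)]
c=cam('scene');print('scene start,stop @z',onz(s,[B[0]],.064),onz(s,[B[1]],.078),dep(c,B).round(3).tolist(), dep(c,[(190+213/3.95,170+170/3.95)]))
f=t['frame'][225:275,250:320].astype(int)
for r in range(243,259): print(r,f[r-225,15:52].sum(1)//3)
E
```

```text
tip [ 0.44056723 -0.0638338   0.05648572] [[247.4, 222.1], [243.7, 208.7]] [[272.8, 247.1]]
start proj scene [[246.6, 220.7], [256.1, 225.1]]
scene start,stop @z [[ 0.44227217 -0.06425276  0.064     ]] [[ 0.41957747 -0.13300872  0.078     ]] [[0.437, -0.07, 0.069], [0.423, -0.13, 0.075]] [[ 0.42239902 -0.06975527  0.1039242 ]]
243 [238 239 239 203 156 119  80  85  83 109 140 217 237 237 236 236 237 237
 238 238 236 237 235 235 228 220 200 180 168 151 151  97  68  74  70  68
  72]
244 [237 238 202 109  67  61  50  48  59  64  74 133 217 238 237 238 237 237
 236 235 237 237 237 236 236 234 235 234 233 227 214 140  61  68  66  70
  70]
245 [236 218 141  60  53  98 160 185 165 112  72  76 131 216 238 237 238 238
 237 237 237 235 235 236 236 237 237 238 236 235 234 170  68  71 179 157
 141]
246 [236 184  72  54 122 176 194 198 206 187 121  63  62 200 238 237 236 237
 237 237 237 238 237 237 237 236 216 195 203 212 233 234 233 232 234 233
 233]
247 [237 180  48  66 146 188 195 201 206 211 160  81  64 156 226 236 236 236
 237 237 237 237 237 238 221 184 160 160 159 167 169 185 225 236 237 2
[... 1024 characters left out ...]
36 237 236 206 147 137 149 179 192 196 199 204 204 183 161 156 172 221
 235]
255 [239 238 238 238 234 235 213 157 164 217 232 234 237 237 238 236 236 238
 236 236 235 237 197 136 144 159 181 195 194 200 187 165 154 150 172 223
 236]
256 [238 239 240 239 239 239 236 234 236 236 237 238 237 236 236 236 236 236
 237 236 236 235 209 156 142 139 152 163 167 160 154 150 151 150 212 236
 236]
257 [224 232 238 239 238 238 240 240 238 238 237 237 235 237 237 238 237 236
 236 234 235 235 235 193 138 140 142 141 143 147 142 147 146 211 235 236
 235]
258 [159 179 192 219 228 235 240 239 239 238 239 239 238 238 237 236 237 236
 237 236 236 236 234 231 189 128 140 138 137 145 141 160 218 235 237 236
 231]
```

```bash
python3 - <<'E'
from h import *
s=cam('scene')
def pr(c,P): return cv2.projectPoints(np.array(P,float),cv2.Rodrigues(np.array(c['R']))[0],np.array(c['t']),np.array(c['intrinsics']),np.array(c['dist_coeffs']))[0].reshape(-1,2)
st=readout.read_state();R=Ro.from_rotvec(st['orientation']).as_matrix()
for k in range(-60,16,5):
    P=st['tool_pos']+k*.001*R[:,1]; u=pr(s,[P])[0]; zc=(np.array(s['R'])@P+s['t'])[2]
    print(k,u.round(1),round(zc,3),s['depth'][int(round(u[1])),int(round(u[0]))].round(3),s['frame'][int(round(u[1])),int(round(u[0]))],dep(s,[u]).round(3)[0])
cv2.imwrite('pics/p2.png',cv2.resize(s['frame'][190:250,215:285,::-1],None,fx=10,fy=10,interpolation=0))
E
```

```text
-60 [243.1 206.4] 1.357 1.339 [149 136 109] [ 0.416 -0.076  0.135]
-55 [243.4 207.6] 1.36 1.349 [140 127  99] [ 0.42  -0.072  0.127]
-50 [243.7 208.7] 1.363 1.344 [155 141 113] [ 0.417 -0.077  0.126]
-45 [244.  209.8] 1.366 1.346 [154 130 104] [ 0.417 -0.077  0.122]
-40 [244.3 210.9] 1.37 1.354 [144 127 102] [ 0.421 -0.074  0.114]
-35 [244.6 212. ] 1.373 1.357 [155 136 111] [ 0.422 -0.074  0.11 ]
-30 [244.9 213.2] 1.376 1.359 [153 136 108] [ 0.423 -0.074  0.105]
-25 [245.3 214.3] 1.379 1.365 [155 139 109] [ 0.425 -0.073  0.099]
-20 [245.6 215.4] 1.382 1.361 [152 137 106] [ 0.422 -0.077  0.098]
-15 [245.9 216.5] 1.385 1.364 [150 138 109] [ 0.423 -0.077  0.093]
-10 [246.2 217.6] 1.388 1.492 [48 42 37] [0.497 0.002 0.023]
-5 [246.5 218.6] 1.391 1.401 [213 202 177] [ 0.443 -0.058  0.067]
0 [246.8 219.7] 1.395 1.39 [211 199 176] [ 0.436 -0.067  0.07 ]
5 [247.1 220.8] 1.398 1.389 [190 179 155] [ 0.434 -0.069  0.067]
10 [247.4 221.9] 1.401 1.387 [100  90  80] [ 0.432 -0.072  0.065]
15 [247.7 222.9] 1.404 1.389 [99 92 79] [ 0.433 -0.073  0.061]
```

View pics/p2.png

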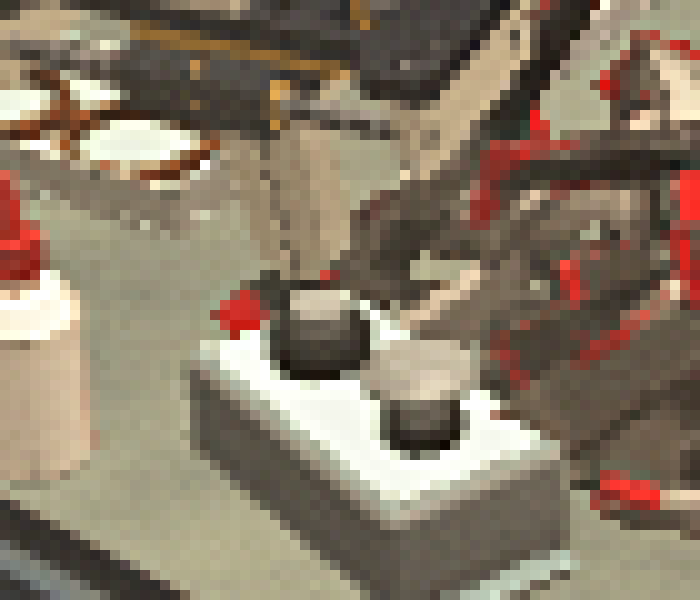

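The fingers end about 12 mm behind the reported TCP, at a height of about 0.08, just above the button at crop (320,300). I'll go on down vertically until force shows.

```bash
python3 -m creep '[[[1,0,0.3,-0.05,0,0,0],[1,0,0.3,-0.05,0,0,0],[1,0,0.2,-0.05,0,0,0],[1,0,0.2,-0.05,0,0,0],[1,0,0.2,-0.05,0,0,0],[1,0,0.1,0,0,0,0],[1,0,0.1,0,0,0,0],[1,0,0,0,0,0,0]]]'

```

```text
t: 4.3
tool_pos: [0.4391, -0.0644, 0.0521]
orientation: [-1.16, 0.898, -1.157]
force: [-0.9, 0.5, 1.8]
opening: 0.0007
```

```bash
python3 -m creep '[[[1,0,0.1,0,0,0,0],[1,0,0.1,0,0,0,0],[1,0,0.1,0,0,0,0],[1,0,0.1,0,0,0,0],[1,0,0.1,0,0,0,0],[1,0,0.1,0,0,0,0],[1,0,0,0,0,0,0],[1,0,0,0,0,0,0]]]'

```

```text
t: 5.1
tool_pos: [0.4394, -0.0644, 0.046]
orientation: [-1.162, 0.899, -1.155]
force: [-4.9, 0.7, 5.3]
opening: 0.0005
```

```bash
python3 -m creep '[[[1,0,0.1,0,0,0,0],[1,0,0.1,0,0,0,0],[1,0,0.1,0,0,0,0],[1,0,0,0,0,0,0],[1,0,0,0,0,0,0],[1,0,0,0,0,0,0],[1,0,0,0,0,0,0],[1,0,0,0,0,0,0]]]'
python3 - <<'E'
from h import *
st=readout.read_state(); print(st['force'],st['wrist_torque'],st['tool_pos'])
s=cam('scene','x.png')
cv2.imwrite('pics/p3.png',cv2.resize(s['frame'][190:250,215:285,::-1],None,fx=8,fy=8,interpolation=3))
E
```

```text
t: 5.9
tool_pos: [0.4393, -0.0644, 0.0461]
orientation: [-1.164, 0.901, -1.153]
force: [-4.4, 0.3, 4.3]
opening: 0.0005
[-4.40374572  0.27446958  4.32891247] [0.08687803 0.72938893 0.02506564] [ 0.43932498 -0.06440982  0.04615   ]
```

View pics/p3.png

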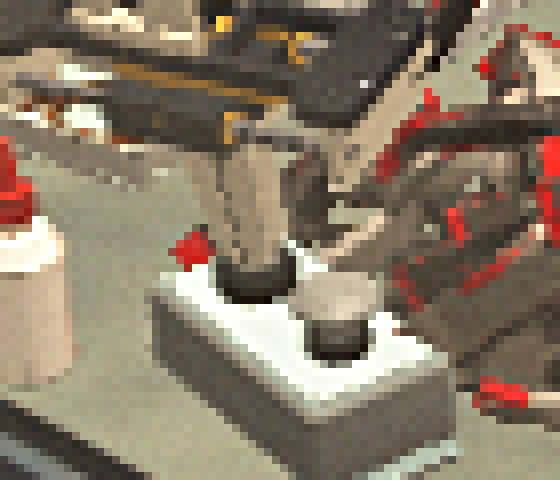

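The finger is on the start button and inside the collar, clear of the stop. I'll push firmly to be sure it registers.

```bash
python3 -m creep '[[[1,0,0.25,-0.05,0,0,0],[1,0,0.3,-0.06,0,0,0],[1,0,0.4,-0.08,0,0,0],[1,0,0.4,-0.08,0,0,0],[1,0,0.4,-0.08,0,0,0],[1,0,0.4,-0.08,0,0,0],[1,0,0.4,-0.08,0,0,0],[1,0,0.4,-0.08,0,0,0]]]'

```

```text
t: 6.75
tool_pos: [0.4402, -0.0646, 0.0442]
orientation: [-1.172, 0.904, -1.139]
force: [-43.0, 9.0, 62.0]
opening: 0.0005
```

The button bottomed out at about 62 N on the fingertip, so the start has registered. Next I'll retreat upward and swing left, opening and tilting on the way.

```bash
python3 -m creep '[[[1,0,-2,-0.2,0,0,0],[1,0,-4,0.8,0,0,0],[1,0,-4.5,0.8,0,0,0],[1,0,-4.5,0.8,0,0,0],[0,-4,-1,1,0,0,0],[0,-4.5,0,1,0,0,0],[0,-4.5,0,1,0,0,0],[0,-4,0,1,0,0,0]]]'
python3 - <<'E'
from h import *
import pickle
h=np.array([.986,.165,0]); z=np.array([0,0,1.]); c,s_=np.cos(np.radians(25)),np.sin(np.radians(25))
y=c*h-s_*z; n=s_*h+c*z
E=np.array([.601,.189,.094])
go(E-.04*y-.025*n-.0*y,y,[.165,-.986,0])
# open fingertip check in first picture
s=pickle.load(open('scene0.pkl','rb'))
def pr(c,P): return cv2.projectPoints(np.array(P,float),cv2.Rodrigues(np.array(c['R']))[0],np.array(c['t']),np.array(c['intrinsics']),np.array(c['dist_coeffs']))[0].reshape(-1,2)
p0=np.array([.1494,-.5805,.1995]); X=np.array([.249,-.968,0])
for sg in(-1,1):
  for k in range(-40,21,6):
    P=p0+sg*.055*X-[0,0,k*.001]; u=pr(s,[P])[0]; print(sg,k,u.round(),s['frame'][int(round(u[1])),int(round(u[0]))],round(float(s['depth'][int(round(u[1])),int(round(u[0]))]-(np.array(s['R'])@P+s['t'])[2]),3))
E
```

```text
t: 7.55
tool_pos: [0.4372, 0.1139, 0.2184]
orientation: [-1.155, 0.903, -1.157]
force: [-0.0, -0.6, -0.4]
opening: 0.0278
t 7.55 pos [0.4372 0.1139 0.2184] F [-0.  -0.6 -0.4] open 0.028 
q [ 0.16 -0.53  2.05 -0.02  1.42  1.53]
tool axes world x,y,z: [[0.202, -0.979, 0.033], [0.206, 0.01, -0.979], [0.957, 0.204, 0.204]]
shift cm [-4.65 15.23  9.99] turn deg [53.2   2.97  0.15]
-1 -40 [296. 282.] [164 145 114] -0.013
-1 -34 [296. 284.] [160 138 111] -0.014
-1 -28 [296. 286.] [160 140 113] -0.014
-1 -22 [296. 289.] [160 140 110] -0.013
-1 -16 [296. 291.] [164 144 113] -0.013
-1 -10 [296. 293.] [155 134 108] -0.013
-1 -4 [296. 295.] [44 46 46] 0.357
-1 2 [296. 297.] [48 47 48] 0.363
-1 8 [296. 299.] [47 47 48] 0.363
-1 14 [296. 301.] [40 43 41] 0.364
-1 20 [296. 303.] [38 43 41] 0.362
1 -40 [346. 297.] [153 137 106] -0.016
1 -34 [346. 299.] [155 137 107] -0.016
1 -28 [345. 302.] [153 134 103] -0.011
1 -22 [345. 304.] [151 130 102] -0.011
1 -16 [345. 306.] [163 144 117] -0.012
1 -10 [345. 308.] [169 164 137] 0.291
1 -4 [345. 310.] [41 35 38] 0.287
1 2 [345. 313.] [36 33 32] 0.291
1 8 [344. 315.] [121 126 119] 0.298
1 14 [344. 317.] [108 111 115] 0.289
1 20 [344. 319.] [44 43 44] 0.289
```

The image check shows the real fingertips lie about 14 mm behind the TCP, so I'll use that offset. Now I'll tilt.

```bash
python3 -m creep '[[[0,-0.9,0,2,8,0.5,0],[0,-0.9,0.5,2,8,0.5,0],[0,-0.9,1,1.5,8,0.5,0],[0,-0.9,1,1,8,0.5,0],[0,-0.9,1,0.5,8,0.5,0],[0,0,1,0,8,0.5,0],[0,0,0,0,5.5,0,0],[0,0,0,0,0,0,0]]]'
cat >> h.py <<'E'
hh=np.array([.986,.165,0]); zz=np.array([0,0,1.]); C25,S25=np.cos(np.radians(25)),np.sin(np.radians(25))
Y=C25*hh-S25*zz; N=S25*hh+C25*zz; X=[.165,-.986,0]
E=np.array([.601,.189,.094])
E
python3 - <<'E'
from h import *
go(E-.04*Y-.025*N+.014*Y,Y,X)
E
```

```text
t: 8.35
tool_pos: [0.5618, 0.2172, 0.2864]
orientation: [-0.401, 0.338, -1.377]
force: [0.6, -0.5, -0.7]
opening: 0.0906
t 8.35 pos [0.5618 0.2172 0.2864] F [ 0.6 -0.5 -0.7] open 0.091 
q [ 0.45 -0.89  2.5  -0.51  0.52  2.16]
tool axes world x,y,z: [[0.164, -0.986, 0.001], [0.874, 0.145, -0.464], [0.458, 0.077, 0.886]]
shift cm [  3.41   9.47 -18.08] turn deg [2.67 0.04 0.08]
```

```bash
python3 -m creep '[[[0,0.8,1.5,-4,0.6,0,0],[0,0.8,2,-4,0.6,0,0],[0,0.8,2,-4,0.6,0,0],[0,0.5,1.5,-2.5,0.6,0,0],[0,0,0,-1.5,0,0,0],[0,0,0,0,0,0,0],[0,0,0,0,0,0,0],[0,0,0,0,0,0,0]]]'
python3 - <<'E'
from h import *
go(E-.04*Y-.025*N+.014*Y,Y,X)
E
```

```text
t: 9.15
tool_pos: [0.5696, 0.1991, 0.224]
orientation: [-0.478, 0.402, -1.372]
force: [0.8, 0.4, 0.3]
opening: 0.0929
t 9.15 pos [0.5696 0.1991 0.224 ] F [0.8 0.4 0.3] open 0.093 
q [ 0.37 -0.78  2.5  -0.4   0.47  2.04]
tool axes world x,y,z: [[0.157, -0.988, 0.005], [0.829, 0.129, -0.544], [0.536, 0.089, 0.839]]
shift cm [  1.45   7.31 -12.15] turn deg [7.93 0.01 0.53]
```

```bash
cat > kin.py <<'E'
import numpy as np
from scipy.optimize import least_squares
from scipy.spatial.transform import Rotation as Ro
D=[([-1.404,.131,1.489,0,1.523,-.085],[.1494,-.5805,.1995]),([-.73,-.4,1.98,.01,1.57,.6],[.3392,-.2303,.1942]),([-.34,-.5,2.17,.13,1.31,.99],[.4406,-.0476,.1377]),
([-.33,-.47,2.24,.08,1.18,1.0],[.4394,-.0681,.0887]),([-.33,-.45,2.27,.08,1.13,1.01],[.4381,-.0639,.067]),([.16,-.53,2.05,-.02,1.42,1.53],[.4372,.1139,.2184]),([.45,-.89,2.5,-.51,.52,2.16],[.5618,.2172,.2864]),([.37,-.78,2.5,-.40,.47,2.04],[.5696,.1991,.224])]
Z=lambda a:Ro.from_euler('z',a).as_matrix()
W=lambda a:Ro.from_euler('y',a).as_matrix()
def fk(q,p):
    r0,zs,a,d,c,b,L=p
    R=Z(q[0]);x=np.array([0,0,zs])+R@[r0,d,0]
    R=R@W(q[1]); x=x+R@[0,0,a]
    R=R@W(q[2]); x=x+R@[c,0,0]
    R=R@Z(q[3]); x=x+R@[0,0,b]
    R=R@W(q[4]); x=x+R@[0,0,L]
    return x,R@Z(q[5])
f=least_squares(lambda p:np.ravel([fk(q,p)[0]-np.array(x) for q,x in D]),[0,.4,.4,.05,0,.4,.25])
P=f.x
lo=np.array([-2.96,-.89,.02,-1.34,.02,-2.66])+.01;hi=np.array([2.96,2.26,2.5,4.48,2.73,2.66])-.01
def ik(x,y):
    best=None
    for q0 in([.3,-.6,2.3,-.3,.8,2],[.3,-.3,2,0,1,1.8],[.3,0,1.7,0.3,.8,1.6]):
        g=least_squares(lambda q:np.r_[(fk(q,P)[0]-x)*10,fk(q,P)[1][:,2]-y],np.clip(q0,lo,hi),bounds=(lo,hi))
        if best is None or g.cost<best.cost: best=g
    return best
E
python3 - <<'E'
from kin import *; from h import *
print(P.round(3),abs(f.fun).max())
q=np.array([.37,-.78,2.5,-.4,.47,2.04]); print(fk(q,P)[1].T.round(2))
for th in (40,50,57,65):
  y=np.sin(np.radians(th))*hh-np.cos(np.radians(th))*zz
  for nm,tip in(('pre',E-.04*Y-.025*N),('under',E+.028*Y-.012*N),('up',E+.028*Y-.012*N+.12*N),('tray0',np.array([.534,.192,.012])-.055*hh),('trayend',np.array([.534,.192,.012])+.14*hh)):
    g=ik(tip+.014*y,y); print(th,nm,round(g.cost,5),g.x.round(2))
E
```

```text
[-0.007  0.329  0.371  0.05   0.069  0.561  0.4  ] 0.0028705279258512406
[[-0.16  0.99 -0.01]
 [ 0.54  0.09  0.84]
 [ 0.83  0.13 -0.55]]
40 pre 0.0 [ 0.28 -0.39  2.38 -0.16  0.47  1.6 ]
40 under 0.0 [ 0.26 -0.13  2.2  -0.16  0.38  1.6 ]
40 up 0.0 [ 0.25 -0.17  2.01 -0.09  0.6   2.  ]
40 tray0 0.00391 [ 0.4  -0.38  2.49 -0.41  0.46  1.8 ]
40 trayend 0.0 [ 0.28  0.15  2.06 -0.29  0.25  1.8 ]
50 pre 0.00059 [ 0.31 -0.44  2.49 -0.45  0.28  1.6 ]
50 under 0.0 [ 0.27 -0.16  2.34 -0.69  0.12  2.  ]
50 up 0.0 [ 0.26 -0.24  2.17 -0.21  0.35  1.6 ]
50 tray0 0.02302 [ 0.58 -0.28  2.49 -0.99  0.5   1.6 ]
50 trayend 0.00088 [ 0.28  0.15  2.15 -1.33  0.08  1.6 ]
57 pre 0.00849 [ 0.4  -0.39  2.49 -1.    0.31  2.  ]
57 under 0.0028 [ 0.25 -0.16  2.37 -1.33  0.06  1.6 ]
57 up 0.0 [ 0.26 -0.26  2.26 -0.51  0.17  2.  ]
57 tray0 0.03732 [ 0.69 -0.18  2.49 -1.33  0.6   2.  ]
57 trayend 0.01274 [ 0.26  0.14  2.15 -1.33  0.05  1.6 ]
65 pre 0.02594 [ 0.47 -0.34  2.49 -1.33  0.37  2.  ]
65 under 0.00226 [ 0.27 -0.03  2.45  3.4   0.41  1.8 ]
65 up 0.00197 [ 0.25 -0.26  2.32 -1.33  0.06  1.8 ]
65 tray0 0.06702 [ 0.7  -0.19  2.49 -1.33  0.61  1.8 ]
65 trayend 0.0 [0.31 0.32 2.24 3.39 0.56 1.6 ]
```

The fitted kinematics show tilt near the bench is limited to about 45°, so I'll use 42° for the lip and about 45° for the tray.

```bash
cat >> h.py <<'E'
def yn(th):
    a=np.radians(th); return np.sin(a)*hh-np.cos(a)*zz, np.cos(a)*hh+np.sin(a)*zz
def gt(tip,th): # go with tip centre
    y,n=yn(th); go(np.array(tip)+.014*y,y,X)
E
python3 - <<'E'
from h import *
y,n=yn(42); gt(E-.025*y-.0225*n,42)
E
```

```text
t 9.15 pos [0.5696 0.1991 0.224 ] F [0.8 0.4 0.3] open 0.093 
q [ 0.37 -0.78  2.5  -0.4   0.47  2.04]
tool axes world x,y,z: [[0.157, -0.988, 0.005], [0.829, 0.129, -0.544], [0.536, 0.089, 0.839]]
shift cm [  1.45   7.9  -11.2 ] turn deg [-15.07  -0.09   0.52]
```

```bash
python3 -m creep '[[[0,0,0,0,-7.5,0,0],[0,0,0,0,-7.5,0,0],[0,0.4,2.6,-2.2,0,0,0.2],[0,0.4,2.6,-2.2,0,0,0.2],[0,0.3,2.6,-2.2,0,0,0],[0,0.3,2.6,-2.2,0,0,0],[0,0,0,0,0,0,0],[0,0,0,0,0,0,0]]]'
python3 - <<'E'
from h import *
y,n=yn(42); gt(E-.025*y-.0225*n,42)
E
```

```text
t: 9.95
tool_pos: [0.5703, 0.1857, 0.0819]
orientation: [-0.703, 0.598, -1.309]
force: [-0.4, 0.1, 0.9]
opening: 0.0934
t 9.95 pos [0.5703 0.1857 0.0819] F [-0.4  0.1  0.9] open 0.093 
q [ 0.27 -0.39  2.38 -0.15  0.45  1.79]
tool axes world x,y,z: [[0.167, -0.986, -0.003], [0.648, 0.113, -0.753], [0.743, 0.124, 0.658]]
shift cm [0.18 0.05 0.86] turn deg [ 0.87 -0.02 -0.23]
```

```bash
python3 -m creep '[[[0,0,2,0,0,0,0],[0,0,2,0,0,0,0],[0,0,1.5,0.5,0,0,0],[0,0,0,0.5,0,0,0],[0,0,-0.2,0.45,0,0,0],[0,0,-0.2,0.45,0,0,0],[0,0,-0.2,0.45,0,0,0],[0,0,0,0,0,0,0]]]'
python3 - <<'E'
from h import *
y,n=yn(42); gt(E+.025*y-.0075*n,42)
E
```

```text
t: 10.75
tool_pos: [0.6274, 0.1976, 0.0785]
orientation: [-0.689, 0.586, -1.31]
force: [-0.0, 0.7, -2.8]
opening: 0.093
t 10.75 pos [0.6274 0.1976 0.0785] F [-0.   0.7 -2.8] open 0.093 
q [ 0.26 -0.19  2.24 -0.16  0.37  1.79]
tool axes world x,y,z: [[0.17, -0.985, -0.004], [0.66, 0.117, -0.742], [0.732, 0.123, 0.67]]
shift cm [ 0.41  0.91 -1.76] turn deg [-0.09  0.03 -0.36]
```

```bash
python3 -m creep '[[[0,0,-0.28,0.69,0,0,0],[0,0,-0.28,0.69,0,0,0],[0,0,-0.28,0.69,0,0,0],[0,0,-0.28,0.69,0,0,0],[0,0,-0.28,0.69,0,0,0],[0,0,-0.28,0.69,0,0,0],[0,0,-0.28,0.69,0,0,0],[0,0,0,0,0,0,0]]]'
python3 - <<'E'
from h import *
y,n=yn(42); gt(E+.025*y-.0075*n,42)
s=cam('scene','s2.png'); t=cam('top')
a=cv2.resize(s['frame'][125:215,195:300,::-1],(700,600),interpolation=3); cv2.imwrite('pics/s2c.png',a)
E
```

```text
t: 11.55
tool_pos: [0.6495, 0.2013, 0.128]
orientation: [-0.693, 0.589, -1.309]
force: [-1.6, -0.2, 1.0]
opening: 0.0926
t 11.55 pos [0.6495 0.2013 0.128 ] F [-1.6 -0.2  1. ] open 0.093 
q [ 0.26 -0.21  2.15 -0.12  0.48  1.74]
tool axes world x,y,z: [[0.17, -0.985, -0.004], [0.657, 0.116, -0.745], [0.735, 0.124, 0.667]]
shift cm [ 0.42  3.11 -6.73] turn deg [ 0.16  0.07 -0.36]
```

View pics/s2c.png

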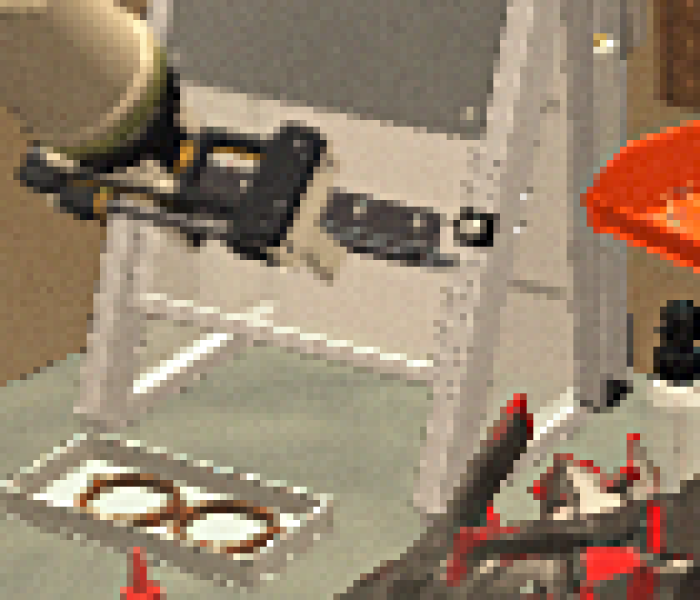

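The picture shows the lip raised, with its pointer end at about (458,262) and the mark tip at about (455,222) in the crop. That leaves roughly 6 px, or 15–20 mm. I'll push 1 cm more and then look closely.

```bash
python3 -m creep '[[[0,0,-0.2,0.46,0,0,0],[0,0,-0.2,0.46,0,0,0],[0,0,0,0,0,0,0],[0,0,0,0,0,0,0],[0,0,0,0,0,0,0],[0,0,0,0,0,0,0],[0,0,0,0,0,0,0],[0,0,0,0,0,0,0]]]'
python3 - <<'E'
from h import *
import pickle
st=readout.read_state(); print(st['tool_pos'],st['force'])
s=cam('scene'); t=cam('top'); pickle.dump((s,t),open('v2.pkl','wb'))
a=cv2.resize(s['frame'][145:185,245:285,::-1],(400,400),interpolation=0)
b=cv2.resize(t['frame'][140:180,200:240,::-1],(400,400),interpolation=0)
cv2.imwrite('pics/v2.png',np.hstack([a,b]))
def pr(c,P): return cv2.projectPoints(np.array(P,float),cv2.Rodrigues(np.array(c['R']))[0],np.array(c['t']),np.array(c['intrinsics']),np.array(c['dist_coeffs']))[0].reshape(-1,2).round(2).tolist()
M=np.array([.67,.08,.188]); L=np.array([-.165,.986,0])
for c in(s,t): print(pr(c,[M,M+.01*N,M+.01*L,M+.01*Y]))
E
```

```text
t: 12.45
tool_pos: [0.6533, 0.2019, 0.1364]
orientation: [-0.694, 0.59, -1.309]
force: [-1.1, -0.4, -0.8]
opening: 0.0932
[0.65328516 0.20187923 0.1363953 ] [-1.09754089 -0.38474896 -0.79208361]
[[260.7, 156.41], [261.19, 153.87], [258.56, 155.94], [262.04, 156.61]]
[[221.99, 160.04], [221.39, 157.63], [218.51, 160.57], [221.77, 157.5]]
```

View pics/v2.png

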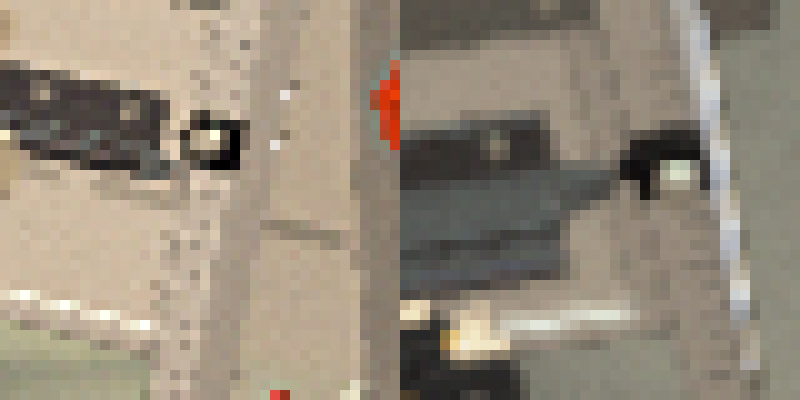

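In the scene view the pointer tip is at about (262.8,162.2) and the mark tip at (262.9,158.4). The top view agrees once the mark's outward offset is allowed for, giving about 14 mm to go. I'll push 11 mm slowly and look again.

```bash
python3 -m creep '[[[0,0,-0.15,0.35,0,0,0],[0,0,-0.15,0.35,0,0,0],[0,0,-0.15,0.35,0,0,0],[0,0,0,0,0,0,0],[0,0,0,0,0,0,0],[0,0,0,0,0,0,0],[0,0,0,0,0,0,0],[0,0,0,0,0,0,0]]]'
python3 - <<'E'
from h import *
import pickle
st=readout.read_state(); print(st['tool_pos'],st['force'],(st['tool_pos']-[.65328516,.20187923,.1363953])@N)
s=cam('scene'); t=cam('top'); pickle.dump((s,t),open('v3.pkl','wb'))
n=4
av=np.mean([cam('scene')['frame'].astype(float) for _ in range(n)],0).astype('u1')
a=cv2.resize(av[145:175,250:280,::-1],(400,400),interpolation=0)
b=cv2.resize(t['frame'][140:170,205:235,::-1],(400,400),interpolation=0)
cv2.imwrite('pics/v3.png',np.hstack([a,b]))
g=av.sum(2)//3
for r in range(152,168): print(r,g[r,252:275])
E
```

```text
t: 13.35
tool_pos: [0.6577, 0.2025, 0.1465]
orientation: [-0.696, 0.591, -1.309]
force: [-1.4, -0.2, -1.9]
opening: 0.0926
[0.65774471 0.20254084 0.14651655] [-1.39762224 -0.18320311 -1.91253019] 0.011077409428093475
152 [ 68  66  66  67  59  75 134  77  62  66 147 189 155 169 193 186 183 166
 154 150 153 149 165]
153 [ 67  68  66  66  64 110 181 111  59  44 142 188 185 148 173 184 187 185
 155 151 154 146 114]
154 [ 62  63  66  66  61  69  87  69  62  47 185 193 177 173 180 183 157 175
 157 152 149 226 175]
155 [ 79  90  96  80  64  61  59  59  60  74 191 198 188 173 189 190 184 173
 155 153 150 160 165]
156 [103  99  81  82  82  94 101 103  62  75 189 206  95  60 147 158 198 166
 156 151 152 156 162]
157 [ 59  78  93 108  78  93  60  72  66 144 208 169  54  22  62  29  34  68
 149 155 152 161 168]
158 [ 76  56  33  37  40  49  28  63  96  87 112  35 156 180 243  90   0 103
 155 153 148 114 157]
159 [192 193 196 159 113  67  63  83  86  63  68  26 159 181 174  71   2 106
 154 151 226 175 166]
160 [190 190 190 193 192 197 195 173 170 171 199  76  58  88  64  20   0 155
 158 153 159 164 165]
161 [187 188 187 191 190 189 191 192 191 193 200 140  81  37   0   0  12 151
 157 148 153 163 167]
162 [186 180 179 185 190 189 190 188 188 190 192 197 197 192 166 150 146 157
 155 150 158 165 163]
163 [187 178 149 145 151 158 172 180 189 193 164 140 202 193 187 200 164 152
 151 151 159 165 166]
164 [184 189 177 157 156 144 143 143 147 159 152 141 177 153 158 182 158 148
 151 149 165 166 167]
165 [186 183 186 187 188 187 179 170 157 145 153 159 178 178 180 170 153 150
 146 154 166 167 167]
166 [185 185 185 185 186 189 187 187 187 189 180 173 179 183 187 153 148 152
 152 157 162 169 170]
167 [184 184 185 185 186 185 186 184 189 190 191 178 178 152 191 150 147 150
 152 133 121 123 135]
```

View pics/v3.png

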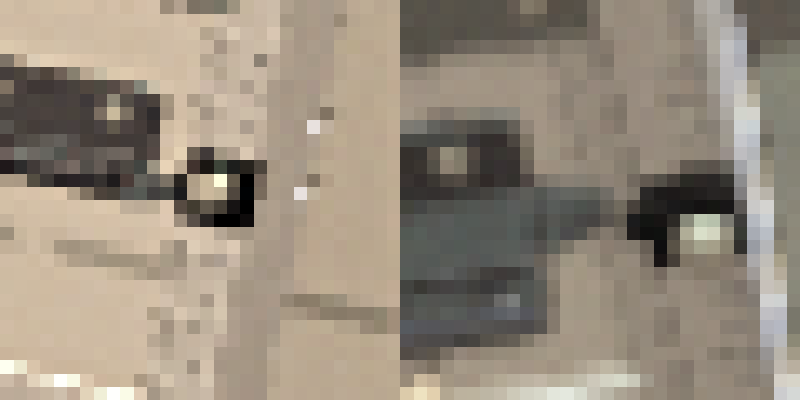

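The two tips now look level. In the scene crop the pointer is at row ~158.6 and the mark at ~159, and the top view agrees within a few mm. I'll release downward, back out, and plan the tray approach.

```bash
python3 -m creep '[[[0,0,0.2,-0.5,0,0,0],[0,0,0.3,-0.9,0,0,0],[0,0,0,-0.8,0,0,0],[0,0,-3,0,0,0,0],[0,0,-4.5,0,0,0,0],[0,0,-4.5,0,-4,0,0],[0,0,-1,-2,-6,0,0],[0,0,0,-2,-6,0,0]]]'
python3 - <<'E'
from h import *; from kin import ik
T=np.array([.534,.192,0])-.07*hh
for th in(15,25,32):
  y,n=yn(th)
  for z in(.06,.012): g=ik(T+[0,0,z]+.014*y,y); print(th,z,round(g.cost,6),g.x.round(2))
for th in(40,45,48):
  y,n=yn(th); g=ik(np.array([.534,.192,.013])+.13*hh+.014*y,y); print(th,round(g.cost,6),g.x.round(2))
gt(T+[0,0,.06],25)
import pickle
s=cam('scene');t=cam('top');pickle.dump((s,t),open('v4.pkl','wb'))
E
```

```text
t: 14.45
tool_pos: [0.5196, 0.1786, 0.1997]
orientation: [-0.931, 0.789, -1.235]
force: [1.3, -0.2, 0.0]
opening: 0.0929
15 0.06 0.0 [ 0.29 -0.27  2.19 -0.04  0.97  1.8 ]
15 0.012 0.0 [ 0.29 -0.18  2.21 -0.04  0.86  1.6 ]
25 0.06 0.0 [ 0.32 -0.45  2.36 -0.09  0.8   1.6 ]
25 0.012 0.0 [ 0.32 -0.34  2.38 -0.1   0.67  1.6 ]
32 0.06 0.0 [ 0.34 -0.57  2.49 -0.15  0.68  2.  ]
32 0.012 5e-05 [ 0.34 -0.43  2.49 -0.19  0.55  1.6 ]
40 0.0 [ 0.28  0.12  2.08 -0.3   0.25  1.8 ]
45 0.0 [ 0.29  0.12  2.14 -0.72  0.13  1.8 ]
48 3.9e-05 [ 0.29  0.12  2.17 -1.33  0.09  1.6 ]
t 14.45 pos [0.5196 0.1786 0.1997] F [ 1.3 -0.2  0. ] open 0.093 
q [ 0.26 -0.48  2.09 -0.04  1.09  1.67]
tool axes world x,y,z: [[0.17, -0.985, -0.004], [0.418, 0.076, -0.905], [0.892, 0.153, 0.425]]
shift cm [ -1.05  11.78 -10.78] turn deg [-0.13  0.18 -0.35]
```

```bash
python3 -m creep '[[[0,-0.4,0.5,-3.6,0,0,0],[0,-0.4,1,-3.6,0,0,0],[0,-0.3,2.5,-3.6,0,0,0],[0,0,3,-1,0,0,0],[0,0,3.5,-1,0,0,0],[0,0,3,0,0,0,0],[0,0,0,0,0,0,0],[0,0,0,0,0,0,0]]]'
python3 - <<'E'
from h import *
T=np.array([.534,.192,0])-.07*hh
gt(T+[0,0,.012],25)
import pickle
s,t=pickle.load(open('v4.pkl','rb'))
for n,c,(r0,r1,c0,c1) in(('s',s,(154,165,255,272)),('t',t,(150,164,214,234))):
    g=c['frame'].astype(int).sum(2)//3; print(n)
    for r in range(r0,r1): print(r,g[r,c0:c1])
E
```

```text
t: 15.35
tool_pos: [0.4613, 0.1801, 0.0106]
orientation: [-0.916, 0.777, -1.24]
force: [0.6, -0.3, 0.7]
opening: 0.093
t 15.35 pos [0.4613 0.1801 0.0106] F [ 0.6 -0.3  0.7] open 0.093 
q [ 0.32 -0.43  2.44 -0.1   0.69  1.78]
tool axes world x,y,z: [[0.17, -0.985, -0.004], [0.434, 0.079, -0.897], [0.885, 0.151, 0.441]]
shift cm [0.04 1.44 0.36] turn deg [-1.17  0.15 -0.35]
s
154 [ 61  63  69  87  70  59  48 181 195 178 172 178 189 155 175 153 154]
155 [ 77  65  60  66  58  57  71 188 198 186 170 187 189 186 172 158 152]
156 [ 84  85  89  78  97  60  75 187 206  96  58 145 159 197 164 154 153]
157 [101  81  92  57  76  71 149 203 167  57  27  55  29  37  77 146 153]
158 [ 34  38  43  31  67  93  84 115  34 156 180 243  88   0 104 155 152]
159 [160 114  67  68  75  95  61  64  26 163 179 174  69   1 105 151 147]
160 [196 192 195 194 176 174 169 193  81  60  87  65  14   0 152 159 148]
161 [189 187 189 189 190 195 189 202 139  82  35   2   0  12 155 157 151]
162 [182 190 192 187 191 189 187 192 200 199 194 163 153 144 153 148 152]
163 [146 151 155 174 181 186 191 168 137 202 191 190 197 
[... 610 characters left out ...]
129]
156 [ 84  72  85  78  68  62  81  88  28  19  15  44 132 190 184 121  59 187
 206 126]
157 [ 80  69  84  77  79 105 121 100  29  13  16  68 163 214 207 146  57 174
 193 118]
158 [ 86  81  94 118 133 133 128 125 120  96  20  80 140 154 157 123  52 155
 185 130]
159 [100 101 123 145 153 139 127 138 138 106  25  69 114 122 127 119 112 173
 190 150]
160 [ 70  97 131 149 154 146 139 135 135 119 108 127 126 119 118 125 134 156
 195 164]
161 [ 81  92 121 148 150 152 142 132 136 126 124 139 139 137 133 125 115 132
 191 189]
162 [ 88  87 113 153 150 153 141 130 134 138 140 136 139 138 128 124 123 121
 207 209]
163 [ 90  95 122 150 148 151 142 134 135 136 125 120 139 139 135 134 132 130
 197 190]
```

The mark and pointer didn't change after release. Lowering behind the tray and starting the push.

```bash
python3 -m creep '[[[0,0,0.3,-0.15,0,0,0],[0,0,0.3,-0.15,0,0,0],[0,0,0.2,-0.1,0,0,0],[0,0,0.1,-0.05,0,0,0],[0,0,0.43,0.9,0,0,0],[0,0,0.43,0.9,0,0,0],[0,0,0.3,0.6,0,0,0],[0,0,0,0,0,0,0]]]'
python3 - <<'E'
from h import *
gt(np.array([.534,.192,.012])-.07*hh,25)
E
```

```text
t: 16.15
tool_pos: [0.4942, 0.187, 0.0099]
orientation: [-0.9, 0.766, -1.244]
force: [-0.6, -0.2, 0.5]
opening: 0.0929
t 16.15 pos [0.4942 0.187  0.0099] F [-0.6 -0.2  0.5] open 0.093 
q [ 0.31 -0.32  2.36 -0.09  0.63  1.77]
tool axes world x,y,z: [[0.17, -0.985, -0.007], [0.449, 0.084, -0.889], [0.877, 0.149, 0.457]]
shift cm [ 0.16 -0.16 -2.61] turn deg [-2.19  0.12 -0.48]
```

```bash
python3 -m creep '[[[0,0,-0.45,-0.9,-1,0,0.3],[0,0,-0.45,-0.9,-1,0,0.2],[0,0,0.3,-0.15,0,0,0],[0,0,0.3,-0.15,0,0,0],[0,0,0.3,-0.15,0,0,0],[0,0,0.2,-0.1,0,0,0],[0,0,0,0,0,0,0],[0,0,0,0,0,0,0]]]'
python3 - <<'E'
from h import *
gt(np.array([.534,.192,.012])-.07*hh,25)
s=cam('scene'); cv2.imwrite('pics/tr.png',cv2.resize(s['frame'][140:230,185:290,::-1],(700,600),interpolation=3))
E
```

```text
t: 16.95
tool_pos: [0.4707, 0.1833, -0.0044]
orientation: [-0.928, 0.796, -1.223]
force: [0.4, 0.5, -0.5]
opening: 0.0929
t 16.95 pos [ 0.4707  0.1833 -0.0044] F [ 0.4  0.5 -0.5] open 0.093 
q [ 0.3  -0.34  2.4  -0.06  0.66  1.74]
tool axes world x,y,z: [[0.175, -0.984, -0.015], [0.413, 0.087, -0.907], [0.894, 0.153, 0.422]]
shift cm [ 0.18 -0.35  0.14] turn deg [ 0.06  0.17 -1.04]
```

View pics/tr.png

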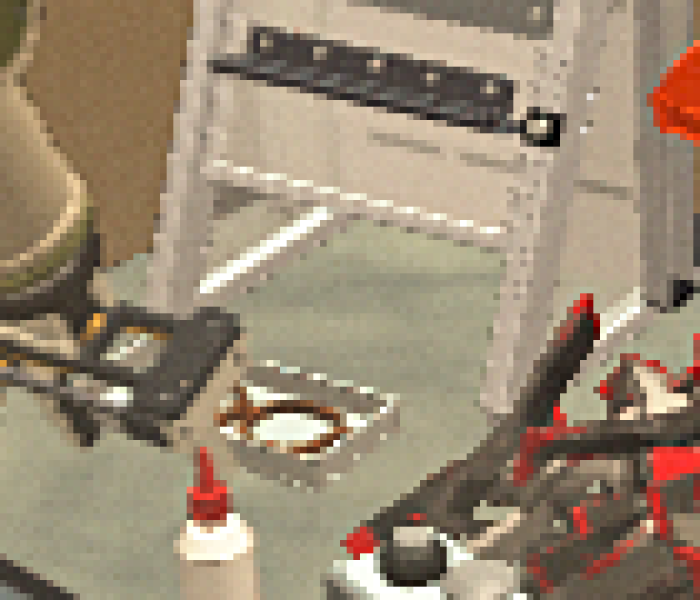

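The fingers are behind the tray's near wall, the sash pointer and mark look level at (525,125), and nothing is disturbed. I'll push forward now.

```bash
python3 -m creep '[[[0,0,0.39,0.9,0.5,0,-0.5],[0,0,0.39,0.9,0.5,0,-0.5],[0,0,0.4,0.9,0.8,0,0],[0,0,0.41,0.9,0.8,0,0],[0,0,0.42,0.9,0.8,0,0],[0,0,0.43,0.89,0.8,0,0],[0,0,0.44,0.88,0.8,0,0],[0,0,0.45,0.88,0.8,0,0]]]'
python3 - <<'E'
from h import *
gt(np.array([.660,.199,.014]),40)
E
```

```text
t: 17.8
tool_pos: [0.552, 0.1971, -0.0026]
orientation: [-0.851, 0.717, -1.268]
force: [-0.7, 0.5, -0.9]
opening: 0.0932
t 17.8 pos [ 0.552   0.1971 -0.0026] F [-0.7  0.5 -0.9] open 0.093 
q [ 0.3  -0.14  2.27 -0.15  0.48  1.82]
tool axes world x,y,z: [[0.168, -0.986, 0.001], [0.507, 0.085, -0.858], [0.845, 0.145, 0.514]]
shift cm [ 1.62  5.45 10.23] turn deg [ 9.05  0.17 -0.03]
```

```bash
python3 -m creep '[[[0,0.08,0.48,0.88,1,0,0],[0,0.08,0.49,0.87,1,0,0],[0,0.08,0.5,0.86,1,0,0],[0,0.08,0.52,0.85,1,0,0],[0,0.08,0.53,0.84,1,0,0],[0,0.08,0.54,0.83,1,0,0],[0,0.08,0.55,0.82,1,0,0],[0,0,0,0,0,0,0]]]'
python3 - <<'E'
from h import *
gt(np.array([.660,.2027,.014]),40)
t=cam('top'); f=t['frame'].astype(int)
vv,uu=np.mgrid[:420,:560]
w=(f.min(2)>170)&(vv>165)&(vv<215)&(uu>150)&(uu<232)
cn,_=cv2.findContours(w.astype('u1')*255,0,1)
for c in sorted(cn,key=cv2.contourArea)[-3:]: print(cv2.contourArea(c),cv2.boundingRect(c),cv2.minAreaRect(onz(t,c.reshape(-1,2).astype(float),.012)[:,:2].astype('f4')))
E
```

```text
t: 18.6
tool_pos: [0.6288, 0.2039, 0.0013]
orientation: [-0.742, 0.625, -1.301]
force: [0.8, 0.3, 0.2]
opening: 0.0928
t 18.6 pos [0.6288 0.2039 0.0013] F [0.8 0.3 0.2] open 0.093 
q [ 0.28  0.01  2.19 -0.25  0.28  1.9 ]
tool axes world x,y,z: [[0.168, -0.986, 0.001], [0.616, 0.104, -0.781], [0.77, 0.132, 0.625]]
shift cm [0.64 2.32 3.21] turn deg [ 1.35  0.17 -0.05]
86.0 (194, 174, 15, 9) ((0.6660435199737549, 0.16851717233657837), (0.02571716345846653, 0.04597257450222969), 10.177318572998047)
88.5 (172, 177, 15, 10) ((0.653569757938385, 0.23875287175178528), (0.02604411169886589, 0.0465882234275341), 9.377898216247559)
328.0 (160, 172, 59, 29) ((0.6379103660583496, 0.2064971774816513), (0.06792017072439194, 0.18885932862758636), 9.766619682312012)
```

```bash
python3 -m creep '[[[0,0.08,0.52,0.67,0.8,0,0],[0,0.08,0.52,0.67,0.8,0,0],[0,0.08,0.53,0.66,0.5,0,0],[0,0.08,0.53,0.66,0.5,0,0],[0,0,0.53,0.66,0,0,0],[0,0,0,0,0,0,0],[0,0,0,0,0,0,0],[0,0,0,0,0,0,0]]]'
python3 - <<'E'
from h import *
gt(np.array([.660,.2027,.014]),40)
t=cam('top'); f=t['frame'].astype(int)
vv,uu=np.mgrid[:420,:560]
w=(f.min(2)>150)&(vv>150)&(vv<215)&(uu>150)&(uu<232)
cn,_=cv2.findContours(w.astype('u1')*255,0,1)
for c in sorted(cn,key=cv2.contourArea)[-4:]: print(cv2.contourArea(c),cv2.boundingRect(c),cv2.minAreaRect(onz(t,c.reshape(-1,2).astype(float),.012)[:,:2].astype('f4')))
E
```

```text
t: 19.45
tool_pos: [0.675, 0.2084, 0.0034]
orientation: [-0.701, 0.59, -1.312]
force: [-0.6, -0.5, 0.5]
opening: 0.0932
t 19.45 pos [0.675  0.2084 0.0034] F [-0.6 -0.5  0.5] open 0.093 
q [ 0.26  0.12  2.11 -0.31  0.21  1.94]
tool axes world x,y,z: [[0.168, -0.986, 0.001], [0.653, 0.111, -0.749], [0.738, 0.126, 0.662]]
shift cm [ 0.31 -0.44 -0.52] turn deg [-1.49  0.17 -0.07]
19.5 (151, 182, 8, 9) ((0.6399551033973694, 0.3174757957458496), (0.026821201667189598, 0.022540615871548653), 3.837376594543457)
49.5 (170, 190, 21, 12) ((0.6150421500205994, 0.2367265373468399), (0.02286081574857235, 0.06899658590555191), 25.261573791503906)
121.5 (172, 199, 22, 16) ((0.5777512192726135, 0.2286398559808731), (0.053273241966962814, 0.05802397429943085), 58.887542724609375)
186.5 (151, 164, 72, 22) ((0.6737968921661377, 0.21544986963272095), (0.04163521155714989, 0.22974957525730133), 11.032129287719727)
```

Tray centre is now at about hood x = −0.01. Backing straight out, then up and aside.

```bash
python3 -m creep '[[[0,0,-1,-1.3,0,0,0],[0,0,-2.2,-2.3,0,0,0],[0,0,-3,-2.3,0,0,0],[0,0,-3.5,-2,-4,0,0],[0,0,-4,-1.5,-6,0,0],[0,0,-4.2,-1,-6,0,0],[0,0,-4.5,0,-6,0,0],[0,0,-4.5,0,-6,0,0]]]'
python3 -m creep '[[[0,4,-2,0,0,0,0],[0,4.5,-1,0,0,0,0],[0,4.5,0,0,0,0,0],[0,4.5,0,0,0,0,0],[0,4.5,0,0,0,0,0],[0,4.5,0,0,0,0,0],[0,0,0,0,0,0,0],[0,0,0,0,0,0,0]]]'
python3 - <<'E'
from h import *
s=cam('scene','fs.png'); t=cam('top','ft.png')
a=cv2.resize(t['frame'][130:280,100:260,::-1],(400,375),interpolation=3)
b=cv2.resize(s['frame'][130:223,195:294,::-1],(400,375),interpolation=3)
cv2.imwrite('pics/fin.png',np.hstack([a,b]))
for n,c,(r0,r1,c0,c1) in(('s',s,(155,163,257,272)),('t',t,(152,160,217,231))):
    g=c['frame'].astype(int).sum(2)//3; print(n)
    for r in range(r0,r1): print(r,g[r,c0:c1])
print(readout.read_state()['tool_pos'],readout.read_state()['force'])
E
```

```text
t: 20.3
tool_pos: [0.4407, 0.1692, 0.1508]
orientation: [-1.111, 0.933, -1.165]
force: [1.5, -0.4, -0.3]
opening: 0.0931
t: 21.1
tool_pos: [0.4876, -0.1011, 0.1967]
orientation: [-1.098, 0.912, -1.171]
force: [0.4, -0.1, 0.4]
opening: 0.0932
s
155 [14 19  9 22 17 19 17 27 27 36 55 65 61 60 58]
156 [82 38 56 18  9 12 12 13 21 20 17 45 58 59 56]
157 [ 91  51  77  70 105 160  84  14  11   0  23  53  60  58  60]
158 [ 49  36  64  99  82 109  21 162 194 119  50  55  58  61  62]
159 [ 68  68  75  86  61  68  25 165 141  71  54  29  27  29  44]
160 [184 197 180 175 171 204  85  59  55  53  58  22  18  23  20]
161 [ 92 142 154 159 186 193 119  64  56  58  62  54  29  24  32]
162 [ 45  97  54  93 130 138  73  50  60  61  62  61  63  49 127]
t
152 [143 134 134 129 124 114 138 139 127  93  84  83  93 162]
153 [123 123 118 124 123 103  88  70  60  39  36  32  50 135]
154 [ 94  96  96 106 125 109  37  28  29  33  26  30  32 123]
155 [ 87  78  76  90 106  65  29  34  16  19  21  18  24  89]
156 [ 76  66  61  84  89  25  14  20  40 128 187 178 119  59]
157 [ 73  78 103 115 100  29  16  15  69 162 210 200 140  54]
158 [115 132 132 126 124 117  93  15  77 140 148 151 120  45]
159 [139 147 135 123 132 137 107  23  68 115 118 120 115 110]
[ 0.48771162 -0.09984143  0.19669255] [0.02697731 1.09714809 0.06246771]
```

View pics/fin.png

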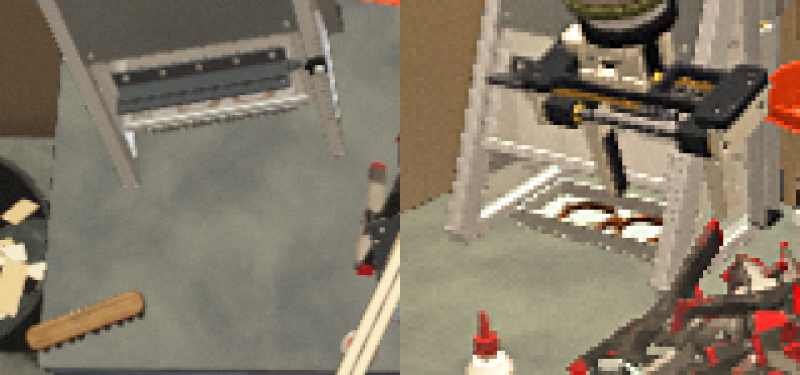

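```bash
python3 -c "
from plant import robot,readout
print(readout.read_state()['force']); print(robot.close_job())"
```

```text
[0.02697731 1.09714809 0.06246771]
the job is handed in; nothing more can be done
None
```

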